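# Change over the vial trays

## Robot

A 6-joint arm with a two-finger parallel gripper is mounted at the origin on a cart in front of the work surface, level with it; the furniture and walls round the work are solid. World frame = base frame: x ahead of the robot, y to its left, z up, the work surface at z = 0. Lengths are in m, angles in rad, forces in N, time in s.
With the tool pointing down it reaches from about 0.4 to 0.825 m from the base axis. Payload 7 kg.
Tool frame: the origin (TCP) lies on the centre line of the jaws, within the pads' length; the fingertips stand 14 mm ahead of it and the grasp point (between the pads) lies 5 mm behind it; z points along the fingers, y is the line along which they close (so a half turn about z gives the same grasp; the last joint's range is limited). The gripper opens to 88 mm and grips with 3 to 60 N. Pads are 19 mm wide; open, the fingers measure 130 mm over their backs; the gripper's body (78 mm by 193 mm) begins 47 mm behind the grasp point.
Start: joints at [0.997, 0.359, 0.012, 0, -1.224, -0.288], TCP at [0.512, 0.439, 0.207] pointing down, gripper open.
Joint ranges: [-3.07, 3.07], [-1.43, 2.12], [-1.02, 1.25], [-3.03, 1.67], [-3.05, -0], [-3.03, 3.03]. Speed limits (rad/s): [2.39, 2.39, 3.01, 3.14, 3.14, 3.14].

## Interface

Orientations are given as a unit quaternion [x, y, z, w].
In Python, from rig import env, capture gives the robot as it stands.
- The arm moves only by the shell command python3 -m handwheel 'ROWS' [OPENING] [FORCE]. ROWS is JSON, a list of rows, each an object with "linear": the shift along the tool's x, y, z in mm, a list of three; "turn": the turn about the tool's z in degrees. A call has exactly 5 rows; each row shifts and turns the commanded pose from where the row before left it, along the tool's axes as they then stand; what a row does not reach is not made up. A row lasts 1/12 s, in which the tool goes at most 41.7 mm and 7.16 degrees, less where a joint would pass 70% of its speed; a pose out of reach is approached as far as the arm can. A call with a gripper value outside its range is refused whole. OPENING is the opening, from -1 (shut) to 1 (fully open), set as the call begins (- or left out, the last holds). The fingers move at their own pace and stop on an object; FORCE is the grip in N (left out, the last holds). Time passes only in rows, so rows that do not move let the fingers close, or fill a call up. It gives the time, the measured TCP pose, the force, the opening and the grip force at its end, in the units of the state.
- env.observe(): the state, without advancing time (a new reading comes with each control period).
- capture(name): name is "side" or "top"; returns a dict with "pixels" (384x512x3 uint8, red, green, blue), "fx", "fy", "cx", "cy" (pixels), "position" and "rotation" of the camera in the world. Camera axes: x right, y up, looking along -z (the intrinsics and any distortion apply to the point x, -y, -z); pixel columns grow to the right and rows downward; lengths in m; the calibration is good to about 2 mm. A picture is of the moment at which its call begins. There is no depth.
- env.hand_in(): hands the job in; it is judged then, once.
The state is a dict: "time_s": time; "qpos": joint angles; "joint_velocities": joint speeds; "tau": joint torques, N m; "ee_pos": TCP position; "tool_rot": TCP orientation; "contact_force": force on the tool from outside, world axes, zero at the start; "wrist_torque": the same for the moment, N m; "opening": finger opening in m; "gripper_force": force on a finger pad.
Only numpy, scipy, OpenCV 4.12 (cv2) and the standard library are available. Lean on these libraries where they do the work, as an engineer would, in place of code of your own. Each camera call takes 0.05 s, during which the arm holds its last target. There are 200 camera calls.

## Task

One of the two grey vial units has its empty tray standing out: push that tray fully home with closed fingertips. Then hook a fingertip behind the lip of the other unit's tray, the one with vials in it, and draw it gently out along its rails to its stop. Pinch or lift nothing, leave the vials standing in their sockets and everything round about where it is, and finish with the hand clear.

Things in the scene. Friction and masses are not known exactly. Their poses are not given: they have to be found in the camera images.
- empty_unit: the unit whose tray has no vials and stands drawn out at the start: grey box 130 long (x) x 100 wide (y) x 70 mm high, vent slots in its sides, clear window in its top, fixed; origin at the centre of its underside. Its tray slides straight out of its open front along its own -x, roughly towards the robot. Tray fully in, the lip's outer face stands 112 mm and its inner face 104 mm in front of the origin
- vial_unit: the unit whose tray holds three short vials and is fully in at the start: grey box 130 long (x) x 100 wide (y) x 70 mm high, vent slots in its sides, clear window in its top, fixed; origin at the centre of its underside. Its tray slides straight out of its open front along its own -x, roughly towards the robot. Tray fully in, the lip's outer face stands 112 mm and its inner face 104 mm in front of the origin
- empty_tray (a joint): travel of the empty tray along its rails, m: 0 = fully in against the inner stop, 0.100 = drawn out to the outer stop; about 2 N of friction, no spring, stays where it is left; starts between 0.05 and 0.095.
- vial_tray (a joint): travel of the loaded tray along its rails, m: 0 = fully in against the inner stop, 0.100 = drawn out to the outer stop; about 2 N of friction, no spring, stays where it is left; starts at 0.
- empty_tray_lip (a point): the empty tray: middle of the top edge of its upright aluminium lip (56 wide, centred, 8 mm thick, top 38 mm above the table), axes as the unit's, moving with the tray. Behind the lip is an open-topped finger pocket, 38 mm long to the tray's front panel (40 mm high), its floor 9 mm above the table; behind the panel a grey block with 2 x 2 sockets
- vial_tray_lip (a point): the loaded tray: middle of the top edge of its upright aluminium lip (56 wide, centred, 8 mm thick, top 38 mm above the table), axes as the unit's, moving with the tray. Behind the lip is an open-topped finger pocket, 38 mm long to the tray's front panel (40 mm high), its floor 9 mm above the table; behind the panel a grey block with 2 x 2 sockets
- vial_a: short crimped glass vial, 23 mm across, 46 mm tall, loose, standing in a 12 mm deep socket of the loaded tray, top 59 mm above the table; origin at the centre of its underside, z up
- vial_b: short crimped glass vial, 23 mm across, 46 mm tall, loose, standing in a 12 mm deep socket of the loaded tray, top 59 mm above the table; origin at the centre of its underside, z up
- vial_c: short crimped glass vial, 23 mm across, 46 mm tall, loose, standing in a 12 mm deep socket of the loaded tray, top 59 mm above the table; origin at the centre of its underside, z up
- tall_vial: loose crimped glass vial standing on the table between the two units, 23 mm across, 76 mm tall; origin at the centre of its underside
- beaker: loose clear beaker standing to the left of the units, near the front, 54 mm across, 68 mm tall; origin at the centre of its underside
- timer: loose white bench timer lying at the right, 66 x 66 x 19 mm; origin at the centre of its underside

How it is judged:
By the outcome, as a careful person would: the job done as asked, in the order asked, and still so for the second after the job is handed in, with the robot touching nothing.
It also fails if it takes over 45 s, if anything falls off the work surface, if the arm or the gripper's body presses on something with over 40 N, if the wrist force passes 120 N, or if a joint passes its speed limit or range.

## Working session

There is one attempt and no reset: what is moved stays moved. The work goes in short steps, Python scripts to look and compute and a shell command to move; the robot and the scene stay as the last step left them, time stands still between calls to the robot, and variables do not carry over. Pictures are saved under pics/ and viewed, at most 10 in all, crops included, and the job is handed in when it is done.

```bash
mkdir -p pics; python3 - <<'E'
from rig import env, capture
import cv2, json, numpy as np
o=env.observe(); print({k:np.round(v,4).tolist() for k,v in o.items()})
for n in("top","side"):
    c=capture(n); cv2.imwrite(f"pics/{n}0.png",cv2.resize(c["pixels"][...,::-1],(800,600),interpolation=cv2.INTER_CUBIC))
    cv2.imwrite(f"pics/raw_{n}0.png",c["pixels"][...,::-1])
    print(n,{k:np.round(v,4).tolist() if not isinstance(v,str) else v for k,v in c.items() if k!="pixels"})
E
```

```text
{'time_s': 0.0, 'qpos': [0.9971, 0.3594, 0.0111, -0.0004, -1.2241, -0.2881], 'joint_velocities': [-0.0, -0.0005, -0.0005, -0.0009, -0.0008, 0.0021], 'tau': [0.0019, -58.2717, 29.3059, 6.9969, 0.0067, -0.0002], 'ee_pos': [0.512, 0.4391, 0.2058], 'tool_rot': [0.9086, -0.4177, -0.0003, 0.0008], 'contact_force': [-0.4109, -0.2867, 0.2005], 'wrist_torque': [-0.0265, -0.0262, 0.0089], 'gripper_force': 0.0, 'opening': 0.0873}
top {'fx': 450.6737, 'fy': 450.6737, 'cx': 255.7249, 'cy': 187.6392, 'position': [0.3506, -0.0774, 1.52], 'rotation': [0.0611, -0.065, -0.7014, 0.7071]}
side {'fx': 380.2186, 'fy': 380.2186, 'cx': 249.3503, 'cy': 188.791, 'position': [1.1797, 0.2731, 0.7795], 'rotation': [0.1853, 0.3165, 0.8139, 0.4507]}
```

View pics/top0.png

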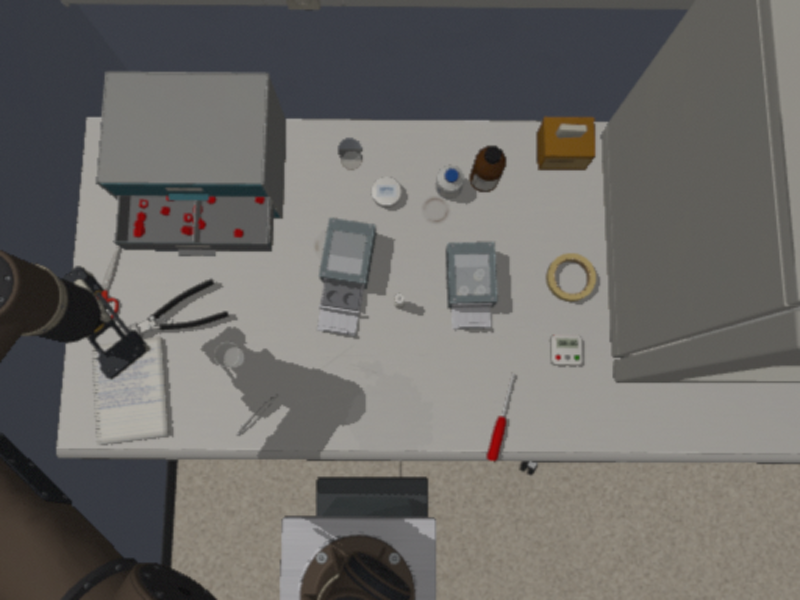

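View pics/side0.png

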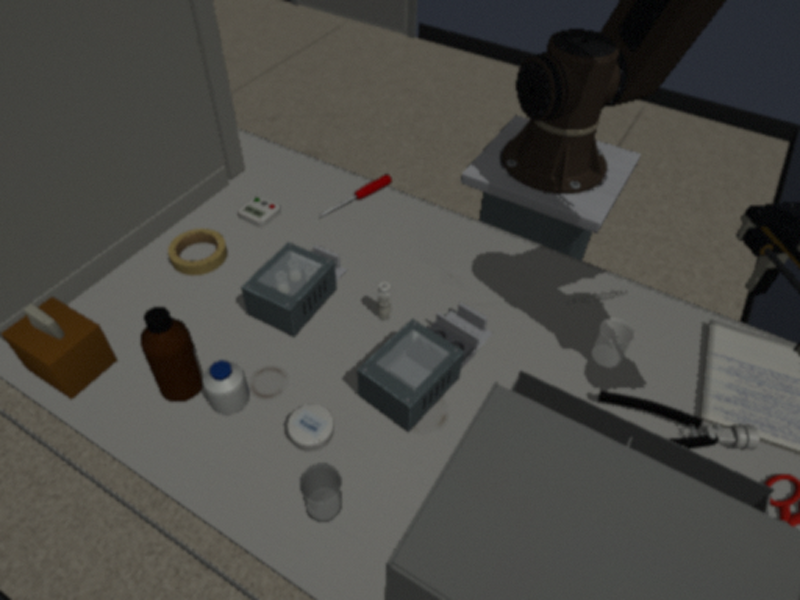

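The top view shows the empty unit at about (347,250) with its tray out (lip ~ (338,330)), and the vial unit at (471,275) with its lip ~ (471,325). The tall vial stands between them at ~(400,300). Next I enlarge this area.

```bash
python3 - <<'E'
import cv2
i=cv2.imread("pics/raw_top0.png")[130:220,200:325]
cv2.imwrite("pics/topcrop.png",cv2.resize(cv2.convertScaleAbs(i,alpha=1.2),None,fx=6.4,fy=6.4,interpolation=cv2.INTER_CUBIC))
i=cv2.imread("pics/raw_side0.png")[140:275,150:325]
cv2.imwrite("pics/sidecrop.png",cv2.resize(cv2.convertScaleAbs(i,alpha=1.5),None,fx=4.4,fy=4.4,interpolation=cv2.INTER_CUBIC))
E
```

```text
(no output)
```

View pics/topcrop.png

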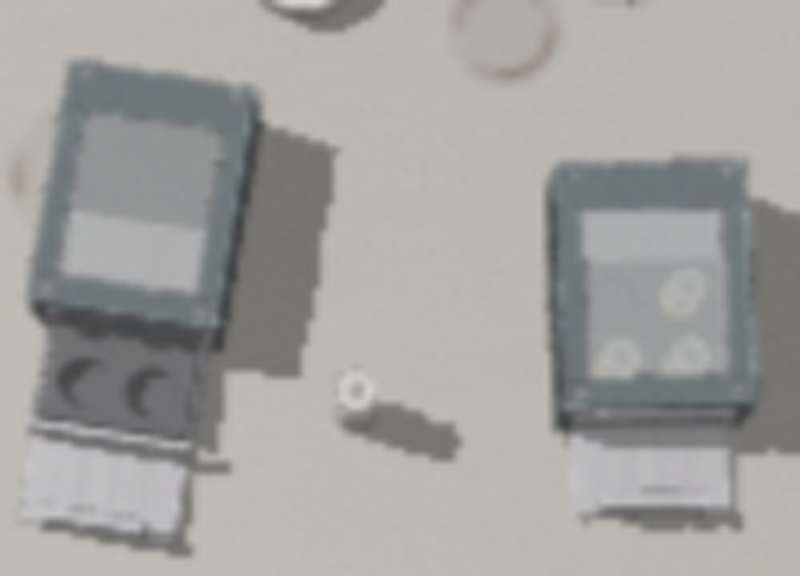

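View pics/sidecrop.png

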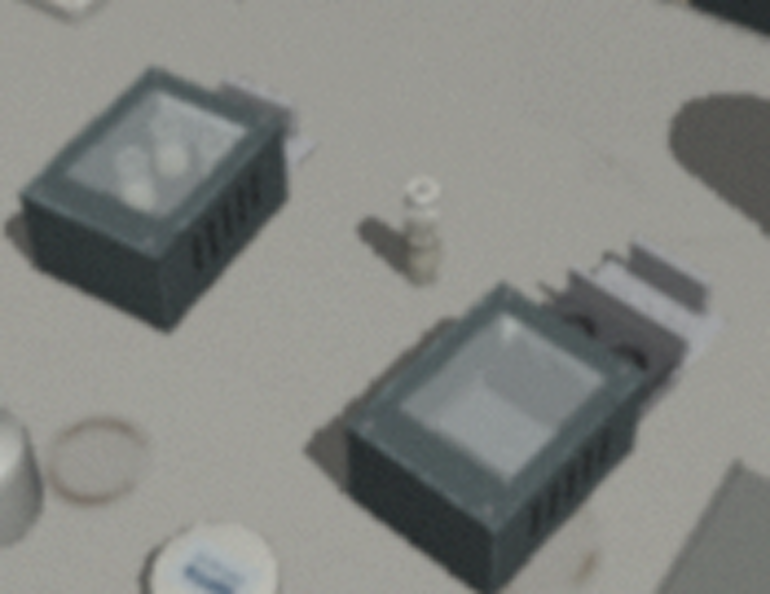

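Top crop: box-top corners are at empty (72,62),(257,87),(218,326),(33,303) and vial (550,165),(746,158),(753,403),(560,412). The tall vial's top is at (357,390), and the empty tray's lip outer edge runs (20,520)-(180,536). The side crop shows the same corners; I fit poses to both.

```bash
cat > geo.py <<'E'
import numpy as np
from scipy.spatial.transform import Rotation as R
from scipy.optimize import least_squares
C={"top":(450.6737,255.7249,187.6392,[.3506,-.0774,1.52],[.0611,-.065,-.7014,.7071]),
"side":(380.2186,249.3503,188.791,[1.1797,.2731,.7795],[.1853,.3165,.8139,.4507])}
def proj(n,P):
    f,cx,cy,p,q=C[n]; c=R.from_quat(q).inv().apply(np.atleast_2d(P)-p); return np.c_[cx+f*c[:,0]/-c[:,2],cy-f*c[:,1]/-c[:,2]]
def ray(n,uv,z):
    f,cx,cy,p,q=C[n]; uv=np.atleast_2d(uv); d=R.from_quat(q).apply(np.c_[(uv[:,0]-cx)/f,-(uv[:,1]-cy)/f,-np.ones(len(uv))]); return p+d*((z-p[2])/d[:,2])[:,None]
def px(n,uv):
    s,o=((6.4,(200,130)) if n=="top" else (4.4,(150,140))); return (np.atleast_2d(uv)+.5)/s-.5+o
E
python3 - <<'E'
from geo import *
L=np.array([[.065,.05,.07],[.065,-.05,.07],[-.065,-.05,.07],[-.065,.05,.07]])
D={"empty":([(72,62),(257,87),(218,326),(33,303)],[(490,524),(350,430),(505,287),(640,377)]),
"vial":([(550,165),(746,158),(753,403),(560,412)],[(160,252),(25,195),(152,70),(287,135)])}
lips={"empty":[(20,520),(180,536)],"vial":[(580,510),(732,510)]}
def T(p,l): return R.from_euler("z",p[2]).apply(l)+[p[0],p[1],0]
for k,(t,s) in D.items():
    for w in ((1,1),(1,0),(0,1)):
        r=lambda p:np.r_[w[0]*(proj("top",T(p,L))-px("top",t)).ravel(),w[1]*(proj("side",T(p,L))-px("side",s)).ravel()]
        f=least_squares(r,[.65,0,0]); print(k,w,f.x.round(4),np.degrees(f.x[2]).round(2),"rms",np.sqrt(np.mean(f.fun**2)).round(2))
        if w==(1,1): p=f.x; print(f.fun.round(1))
    q=ray("top",px("top",lips[k]),.038); print("lip local",R.from_euler("z",-p[2]).apply(q-[p[0],p[1],0]).round(4))
    print("lip in world",T(p,[[-.112,0,.038]]).round(4))
print("tall",ray("top",px("top",[(357,390)]),.076).round(4))
print("beaker top?",ray("top",[(233/800*512,355/600*384)],.068))
E
```

```text
empty (1, 1) [ 0.7053  0.0292 -0.1463] -8.38 rms 1.08
[-0.8 -0.6 -0.1 -0.  -0.3  0.5 -1.5 -0.5  0.5  1.7 -1.7 -1.5 -1.4 -1.5
  1.1 -0.9]
empty (1, 0) [ 0.7048  0.0269 -0.1318] -7.55 rms 0.3
empty (0, 1) [ 0.7058  0.0306 -0.1556] -8.91 rms 0.9
lip local [[-0.1738  0.0361  0.038 ]
 [-0.1692 -0.047   0.038 ]]
lip in world [[0.5945 0.0455 0.038 ]]
vial (1, 1) [ 0.6599 -0.2327  0.0287] 1.65 rms 0.99
[-0.4 -0.5 -0.9  0.1 -0.3  0.4 -0.7 -0.4 -0.4  1.7 -1.2 -0.3  0.4 -0.9
 -0.2 -2.8]
vial (1, 0) [ 0.6597 -0.2346  0.0333] 1.91 rms 0.21
vial (0, 1) [ 0.6609 -0.2308  0.024 ] 1.37 rms 0.87
lip local [[-0.1126  0.0366  0.038 ]
 [-0.1142 -0.0422  0.038 ]]
lip in world [[ 0.548  -0.2359  0.038 ]]
tall [[ 0.6018 -0.0833  0.076 ]]
beaker top? [[0.48038309 0.25764612 0.068     ]]
```

```bash
python3 -m handwheel '[{"linear":[28,26,0],"turn":0},{"linear":[28,26,0],"turn":0},{"linear":[28,26,0],"turn":0},{"linear":[28,26,0],"turn":0},{"linear":[28,26,0],"turn":0}]' -1 10
python3 -m handwheel '[{"linear":[28,26,0],"turn":0},{"linear":[28,26,0],"turn":0},{"linear":[28,26,0],"turn":0},{"linear":[28,26,0],"turn":0},{"linear":[28,26,0],"turn":0}]'
python3 -m handwheel '[{"linear":[0,0,0],"turn":-7},{"linear":[0,0,0],"turn":-7},{"linear":[0,0,0],"turn":-7},{"linear":[0,0,0],"turn":-7},{"linear":[0,0,0],"turn":-7}]'
python3 -m handwheel '[{"linear":[0,0,0],"turn":-6.5},{"linear":[0,0,20],"turn":0},{"linear":[0,0,20],"turn":0},{"linear":[0,0,20],"turn":0},{"linear":[0,0,0],"turn":0}]'
cat > st.py <<'E'
from rig import env
from geo import *
U={"e":(.705,.028,np.radians(-7.9)),"v":(.660,-.2335,np.radians(1.8))}
def show():
    o=env.observe(); p=np.array(o["ee_pos"]); M=R.from_quat(o["tool_rot"]).as_matrix()
    print("t",round(o["time_s"],2),"pos",p.round(4),"head",np.degrees(np.arctan2(M[1,0],M[0,0])).round(2),"F",np.round(o["contact_force"],1),"open",round(o["opening"],4))
    for k,u in U.items(): print(k,"local TCP",R.from_euler("z",-u[2]).apply(p-[u[0],u[1],0]).round(4))
if __name__=="__main__": show()
E
python3 st.py
```

```text
time_s: 0.52
ee_pos: [0.5041, 0.2467, 0.2063]
tool_rot: [0.909, -0.418, -0.0, 0.0]
contact_force: [0.6, -0.2, 0.4]
opening: 0.0602
gripper_force: 0.0
time_s: 0.93
ee_pos: [0.4965, 0.0559, 0.2067]
tool_rot: [0.909, -0.418, -0.0, -0.0]
contact_force: [0.2, 0.2, -0.2]
opening: 0.0267
gripper_force: 0.0
time_s: 1.35
ee_pos: [0.497, 0.0573, 0.2065]
tool_rot: [0.992, -0.122, -0.0, 0.0]
contact_force: [-0.1, -0.1, 0.3]
opening: 0.0007
gripper_force: 0.0
time_s: 1.77
ee_pos: [0.4946, 0.0567, 0.143]
tool_rot: [0.998, -0.069, -0.003, 0.001]
contact_force: [-1.1, -0.1, -1.0]
opening: 0.0006
gripper_force: 0.0
t 1.77 pos [0.4946 0.0567 0.143 ] head -7.93 F [-1.1 -0.1 -1. ] open 0.0006
e local TCP [-0.2124 -0.0005  0.143 ]
v local TCP [-0.1562  0.2953  0.143 ]
```

```bash
python3 -m handwheel '[{"linear":[0,0,28],"turn":0},{"linear":[0,0,28],"turn":0},{"linear":[0,0,28],"turn":0},{"linear":[0,0,26],"turn":0},{"linear":[0,0,0],"turn":0}]'
python3 st.py
python3 - <<'E'
from rig import capture
import cv2
a=cv2.resize(capture("top")["pixels"][130:240,195:295,::-1],None,fx=5,fy=5,interpolation=3)
cv2.imwrite("pics/low_top.png",cv2.convertScaleAbs(a,alpha=1.3))
a=cv2.resize(capture("side")["pixels"][160:280,215:345,::-1],None,fx=5,fy=5,interpolation=3)
cv2.imwrite("pics/low_side.png",cv2.convertScaleAbs(a,alpha=1.6))
E
```

```text
time_s: 2.18
ee_pos: [0.4945, 0.0564, 0.0333]
tool_rot: [0.998, -0.069, -0.003, 0.002]
contact_force: [-1.3, 1.2, 0.2]
opening: 0.0007
gripper_force: 0.0
t 2.18 pos [0.4945 0.0564 0.0333] head -7.93 F [-1.3  1.2  0.2] open 0.0007
e local TCP [-0.2124 -0.0008  0.0333]
v local TCP [-0.1563  0.295   0.0333]
```

View pics/low_side.png

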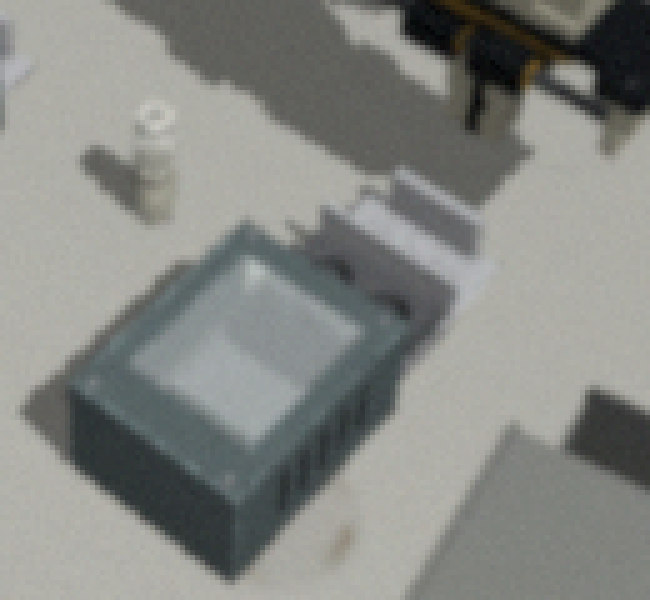

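```bash
python3 - <<'E'
from geo import *
for P in ([.4945,.0564,.019],[.4945,.0564,.08]):
  print("side",((proj("side",P)-[215,160])*5).round(), "top",((proj("top",P)-[195,130])*5).round())
E
```

```text
side [[472. 165.]] top [[ 91. 474.]]
side [[487.  86.]] top [[ 82. 465.]]
```

View pics/low_top.png

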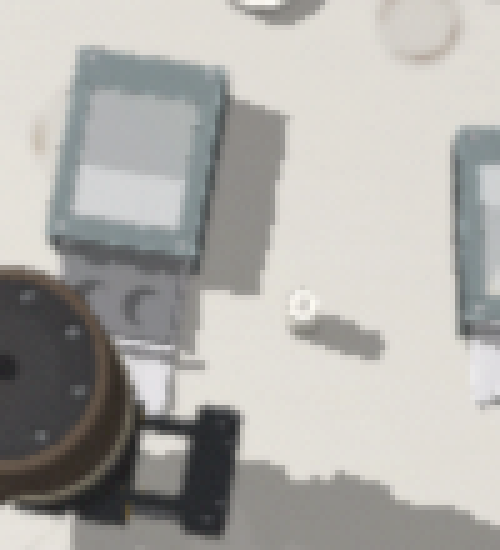

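The top view shows the flange covering the fingers. In the side view the fingertips near (485,130) sit higher than the projected tip (472,165), so I zoom in before relying on it.

```bash
python3 - <<'E'
from rig import capture
import cv2
a=cv2.resize(capture("side")["pixels"][130:215,275:375,::-1],None,fx=7,fy=7,interpolation=3)
cv2.imwrite("pics/zoom.png",cv2.convertScaleAbs(a,alpha=2.2))
E
```

```text
(no output)
```

View pics/zoom.png

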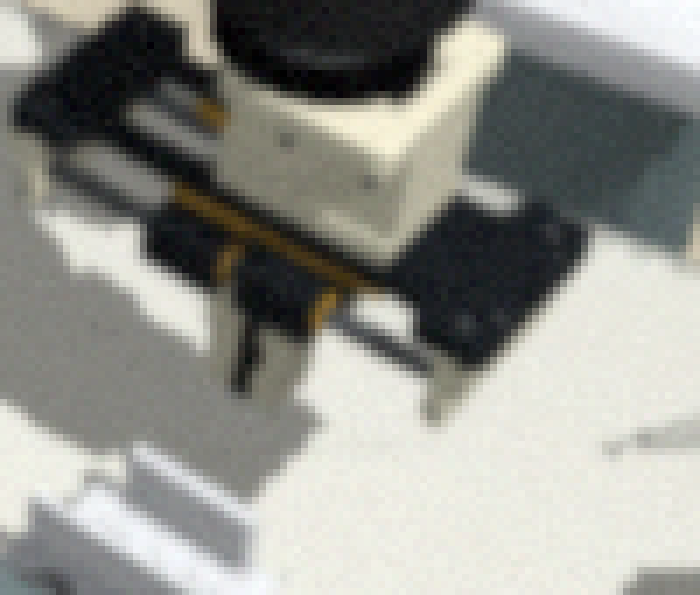

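```bash
python3 - <<'E'
from geo import *
z=R.from_euler("z",-7.93,degrees=True)
for n,l in (("tip",[0,0,-.014]),("tip+x",[.0095,0,-.014]),("tip-x",[-.0095,0,-.014]),("pad top",[0,0,.02]),("body bottom +x +y",[.039,.0965,.052]),("body -x+y",[-.039,.0965,.052]),("body +x-y",[.039,-.0965,.052]),("body c",[0,0,.052])):
  P=z.apply(l)+[.4945,.0564,.0333]; print(n,((proj("side",P)-[275,130])*7).round())
E
```

```text
tip [[240. 440.]]
tip+x [[227. 454.]]
tip-x [[254. 426.]]
pad top [[252. 379.]]
body bottom +x +y [[436. 508.]]
body -x+y [[547. 384.]]
body +x-y [[ -8. 258.]]
body c [[264. 320.]]
```

```bash
python3 - <<'E'
from geo import *
z=R.from_euler("z",-7.9,degrees=True)
for n,l in (("lip R",[-.1635,-.028,.038]),("lip L",[-.1635,.028,.038])):
  P=z.apply(l)+[.705,.028,0]; print(n,"zoom",((proj("side",P)-[275,130])*7).round(),"top",((proj("top",P)-[195,130])*5).round())
for n,l in (("body +x-y",[.039,-.0965,.052]),("body -x-y",[-.039,-.0965,.052]),("+x-y hi",[.039,-.0965,.1]),("-x-y hi",[-.039,-.0965,.1])):
  P=z.apply(l)+[.4945,.0564,.0333]; print(n,"top",((proj("top",P)-[195,130])*5).round())
E
```

```text
lip R zoom [[115. 445.]] top [[141. 404.]]
lip L zoom [[239. 518.]] top [[ 57. 392.]]
body +x-y top [[240. 426.]]
body -x-y top [[222. 547.]]
+x-y hi top [[239. 417.]]
-x-y hi top [[220. 542.]]
```

The lip and box fit the projection, but the hand's fingertips look about 25 mm higher than the state implies. I check by lowering slowly towards the bare table here while watching the force.

```bash
python3 -m handwheel '[{"linear":[0,0,4],"turn":0},{"linear":[0,0,4],"turn":0},{"linear":[0,0,4],"turn":0},{"linear":[0,0,2],"turn":0},{"linear":[0,0,0],"turn":0}]'
python3 st.py
python3 - <<'E'
from rig import capture
import cv2
a=cv2.resize(capture("side")["pixels"][150:215,275:350,::-1],None,fx=10,fy=9,interpolation=3)
cv2.imwrite("pics/zoom2.png",cv2.convertScaleAbs(a,alpha=2.2))
E
```

```text
time_s: 2.75
ee_pos: [0.4971, 0.0575, 0.0226]
tool_rot: [0.998, -0.069, -0.0, 0.0]
contact_force: [0.4, 0.4, -0.6]
opening: 0.0006
gripper_force: 0.0
t 2.75 pos [0.4971 0.0575 0.0226] head -7.88 F [ 0.4  0.4 -0.6] open 0.0006
e local TCP [-0.21    0.0007  0.0226]
v local TCP [-0.1537  0.296   0.0226]
```

View pics/zoom2.png

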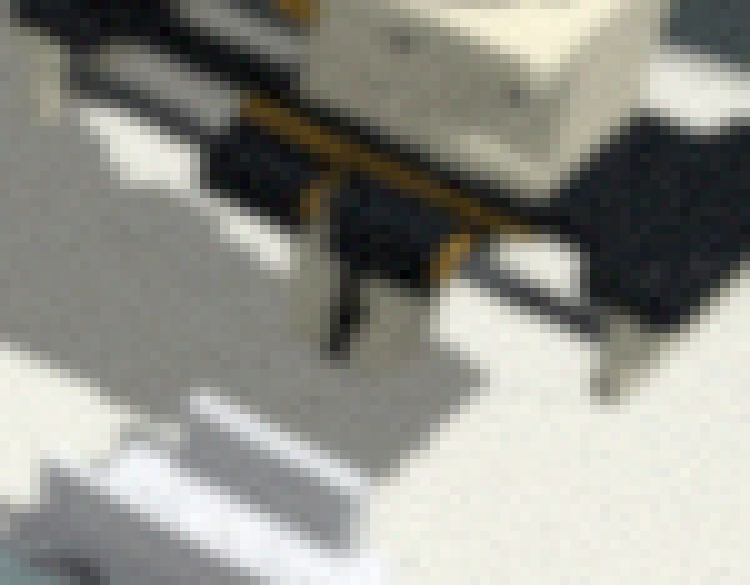

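The fingertips now end at about (340,355), roughly 6 raw px above where they should project, so they still look about 24 mm too high. There is no contact, so I go on with small steps.

```bash
python3 -m handwheel '[{"linear":[0,0,3],"turn":0},{"linear":[0,0,3],"turn":0},{"linear":[0,0,1],"turn":0},{"linear":[0,0,0],"turn":0},{"linear":[0,0,0],"turn":0}]'
python3 -m handwheel '[{"linear":[0,0,1],"turn":0},{"linear":[0,0,0],"turn":0},{"linear":[0,0,1],"turn":0},{"linear":[0,0,0],"turn":0},{"linear":[0,0,0],"turn":0}]'|sed -n '2p;4p'
python3 -m handwheel '[{"linear":[0,0,1],"turn":0},{"linear":[0,0,0],"turn":0},{"linear":[0,0,0],"turn":0},{"linear":[0,0,0],"turn":0},{"linear":[0,0,0],"turn":0}]'|sed -n '2p;4p'
```

```text
time_s: 3.22
ee_pos: [0.4972, 0.0576, 0.0156]
tool_rot: [0.998, -0.069, -0.0, 0.0]
contact_force: [0.5, 0.4, -0.8]
opening: 0.0008
gripper_force: 0.0
ee_pos: [0.4973, 0.0576, 0.0137]
contact_force: [-0.3, 0.6, 0.2]
ee_pos: [0.4973, 0.0577, 0.0128]
contact_force: [0.6, -1.0, 0.4]
```

```bash

python3 -m handwheel '[{"linear":[0,0,1],"turn":0},{"linear":[0,0,0],"turn":0},{"linear":[0,0,1],"turn":0},{"linear":[0,0,0],"turn":0},{"linear":[0,0,0],"turn":0}]'|sed -n '2p;4p'
python3 - <<'E'
from rig import capture
import cv2
a=cv2.resize(capture("side")["pixels"][150:215,275:350,::-1],None,fx=10,fy=9,interpolation=3)
cv2.imwrite("pics/zoom3.png",cv2.convertScaleAbs(a,alpha=2.2))
E
```

```text
ee_pos: [0.4972, 0.0576, 0.0107]
contact_force: [0.7, 0.1, 0.7]
```

View pics/zoom3.png

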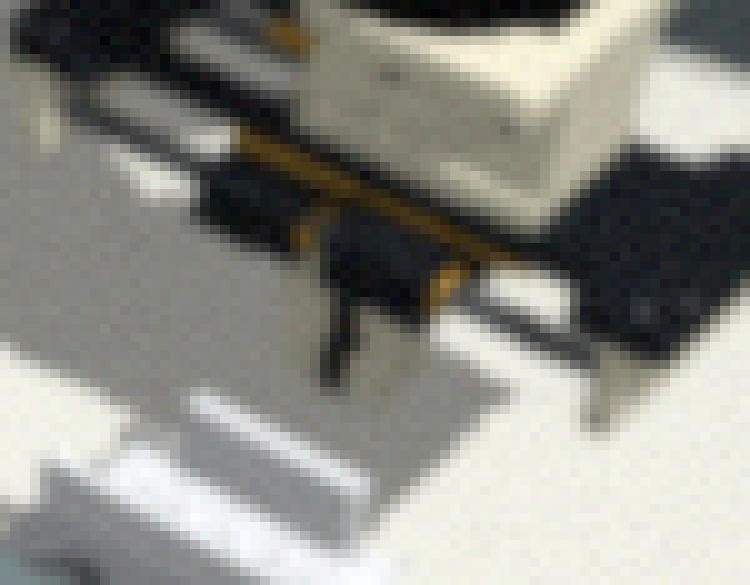

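The fingertip bottom is now at about (330,385), raw (308,193). That puts it near z≈0.02 while the state implies −0.003. I find the true table contact by touch.

```bash

python3 -m handwheel '[{"linear":[0,0,3],"turn":0},{"linear":[0,0,3],"turn":0},{"linear":[0,0,2],"turn":0},{"linear":[0,0,0],"turn":0},{"linear":[0,0,0],"turn":0}]'|sed -n '2p;4p'
python3 -m handwheel '[{"linear":[0,0,1],"turn":0},{"linear":[0,0,1],"turn":0},{"linear":[0,0,1],"turn":0},{"linear":[0,0,0],"turn":0},{"linear":[0,0,0],"turn":0}]'|sed -n '2p;4p'
```

```text
ee_pos: [0.4971, 0.0575, 0.0025]
contact_force: [-0.6, -0.2, -0.6]
ee_pos: [0.4972, 0.0576, -0.0003]
contact_force: [0.1, 0.2, 0.4]
```

```bash

python3 -m handwheel '[{"linear":[0,0,1],"turn":0},{"linear":[0,0,1],"turn":0},{"linear":[0,0,1],"turn":0},{"linear":[0,0,0],"turn":0},{"linear":[0,0,0],"turn":0}]'|sed -n '2p;4p'
python3 -m handwheel '[{"linear":[0,0,1],"turn":0},{"linear":[0,0,0],"turn":0},{"linear":[0,0,1],"turn":0},{"linear":[0,0,0],"turn":0},{"linear":[0,0,0],"turn":0}]'|sed -n '2p;4p'
python3 -m handwheel '[{"linear":[0,0,1],"turn":0},{"linear":[0,0,0],"turn":0},{"linear":[0,0,0],"turn":0},{"linear":[0,0,0],"turn":0},{"linear":[0,0,0],"turn":0}]'|sed -n '2p;4p'
```

```text
ee_pos: [0.4972, 0.0576, -0.0033]
contact_force: [-0.5, -0.2, 0.1]
ee_pos: [0.4973, 0.0576, -0.0053]
contact_force: [0.4, -0.2, -0.0]
ee_pos: [0.4973, 0.0576, -0.0062]
contact_force: [-0.2, -0.1, -0.7]
```

```bash

python3 -m handwheel '[{"linear":[0,0,1],"turn":0},{"linear":[0,0,0],"turn":0},{"linear":[0,0,0],"turn":0},{"linear":[0,0,0],"turn":0},{"linear":[0,0,0],"turn":0}]'|sed -n '2p;4p'
python3 -m handwheel '[{"linear":[0,0,1],"turn":0},{"linear":[0,0,0],"turn":0},{"linear":[0,0,0],"turn":0},{"linear":[0,0,0],"turn":0},{"linear":[0,0,0],"turn":0}]'|sed -n '2p;4p'
python3 -m handwheel '[{"linear":[0,0,1],"turn":0},{"linear":[0,0,0],"turn":0},{"linear":[0,0,0],"turn":0},{"linear":[0,0,0],"turn":0},{"linear":[0,0,0],"turn":0}]'|sed -n '2p;4p'
```

```text
ee_pos: [0.4973, 0.0577, -0.0072]
contact_force: [0.0, -0.0, 0.4]
ee_pos: [0.4973, 0.0576, -0.0082]
contact_force: [0.4, 0.7, 0.4]
ee_pos: [0.4973, 0.0576, -0.0092]
contact_force: [-0.4, 0.5, 0.7]
```

```bash

for i in 1; do python3 -m handwheel '[{"linear":[0,0,1],"turn":0},{"linear":[0,0,0],"turn":0},{"linear":[0,0,0],"turn":0},{"linear":[0,0,0],"turn":0},{"linear":[0,0,0],"turn":0}]'|sed -n '2p;4p'; done
python3 -m handwheel '[{"linear":[0,0,1],"turn":0},{"linear":[0,0,0],"turn":0},{"linear":[0,0,0],"turn":0},{"linear":[0,0,0],"turn":0},{"linear":[0,0,0],"turn":0}]'|sed -n '2p;4p'
python3 - <<'E'
from rig import capture
import cv2
from geo import *
c=capture("side")["pixels"][:,:,::-1]; cv2.imwrite("pics/s4.png",c)
g=c[185:212,304:313].mean(2).astype(int); print(g)
for z in (-.025,0,.005,.01): print(z,proj("side",[.497,.0576,z]).round(1))
E
```

```text
ee_pos: [0.4973, 0.0576, -0.0102]
contact_force: [-0.4, -0.6, 0.2]
ee_pos: [0.4973, 0.0577, -0.0112]
contact_force: [0.3, -0.6, 0.4]
[[ 41  36  19   7   9   8  11  12  13]
 [ 49  38  20   8  10   7   5  10  10]
 [ 51  39  25  14   8   8   8   7   9]
 [ 55  50  39  23  11  10  10   9   5]
 [ 54  54  45  26  10  15  18  15   5]
 [ 55  53  47  26  14  25  35  26  16]
 [ 56  53  45  24  17  30  45  44  34]
 [ 55  51  40  19  13  28  48  51  48]
 [ 55  53  35  17  12  27  45  54  53]
 [ 55  49  28  14  14  33  47  54  56]
 [ 54  46  25  12  25  46  53  54  56]
 [ 53  46  22  17  32  48  54  55  54]
 [ 60  47  26  24  36  51  56  54  54]
 [ 78  62  43  35  43  52  55  54  54]
 [ 99  88  70  58  54  55  55  57  57]
 [102 104  95  84  70  63  59  58  57]
 [ 87  99 102 102  95  83  71  64  61]
 [ 69  80  90 101 104  99  91  76  65]
 [ 63  65  73  84  94 103 103  91  71]
 [ 62  63  65  69  78  89  96  92  71]
 [ 65  65  63  66  69  74  84  83  69]
 [ 64  64  65  65  64  70  79  78  65]
 [ 66  64  65  65  65  72  79  73  64]
 [ 77  68  64  64  66  72  81  71  62]
 [ 93  83  70  65  66  74  79  73  63]
 [107 100  88  78  73  79  87  84  73]
 [112 110 104  96  91  93  98 101  95]]
-0.025 [[307.2 204.3]]
0 [[308.4 198.3]]
0.005 [[308.6 197.1]]
0.01 [[308.9 195.9]]
```

Pad tips now end near raw row 197–198, and table level projects to 198.3. The tip is therefore about ee_z+0.012, some 25 mm shorter than stated, and I use that. I rise 15 mm and push.

```bash

python3 -m handwheel '[{"linear":[0,0,-15],"turn":0},{"linear":[5,0,0],"turn":0},{"linear":[5,0,0],"turn":0},{"linear":[4,0,0],"turn":0},{"linear":[0,0,0],"turn":0}]'|sed -n '2p;4p'
python3 -m handwheel '[{"linear":[4,0,0],"turn":0},{"linear":[4,0,0],"turn":0},{"linear":[4,0,0],"turn":0},{"linear":[4,0,0],"turn":0},{"linear":[4,0,0],"turn":0}]'|sed -n '2p;4p'
python3 -m handwheel '[{"linear":[4,0,0],"turn":0},{"linear":[4,0,0],"turn":0},{"linear":[4,0,0],"turn":0},{"linear":[4,0,0],"turn":0},{"linear":[0,0,0],"turn":0}]'|sed -n '2p;4p'
python3 st.py
```

```text
ee_pos: [0.512, 0.0557, 0.0034]
contact_force: [0.1, -0.2, -0.6]
ee_pos: [0.5307, 0.0528, 0.0035]
contact_force: [-1.7, 0.8, 0.9]
ee_pos: [0.5476, 0.0507, 0.0037]
contact_force: [0.1, 0.7, 0.7]
t 9.98 pos [0.5476 0.0507 0.0037] head -7.88 F [0.1 0.7 0.7] open 0.0007
e local TCP [-0.159   0.0008  0.0037]
v local TCP [-0.1034  0.2875  0.0037]
```

```bash

python3 -m handwheel '[{"linear":[4,0,0],"turn":0},{"linear":[4,0,0],"turn":0},{"linear":[4,0,0],"turn":0},{"linear":[4,0,0],"turn":0},{"linear":[4,0,0],"turn":0}]'|sed -n '2p;4p'
python3 -m handwheel '[{"linear":[2,0,0],"turn":0},{"linear":[2,0,0],"turn":0},{"linear":[2,0,0],"turn":0},{"linear":[2,0,0],"turn":0},{"linear":[2,0,0],"turn":0}]'|sed -n '2p;4p'
python3 st.py
```

```text
ee_pos: [0.5668, 0.0478, 0.0037]
contact_force: [-3.0, -1.7, 0.4]
ee_pos: [0.5766, 0.0466, 0.0038]
contact_force: [-2.8, -1.5, -1.0]
t 10.82 pos [0.5766 0.0466 0.0038] head -7.88 F [-2.8 -1.5 -1. ] open 0.0006
e local TCP [-0.1297  0.0008  0.0038]
v local TCP [-0.0745  0.2826  0.0038]
```

Friction of about 3 N confirms the push. About 8 mm remain, so I go to the stop slowly.

```bash

python3 -m handwheel '[{"linear":[2,0,0],"turn":0},{"linear":[1,0,0],"turn":0},{"linear":[1,0,0],"turn":0},{"linear":[1,0,0],"turn":0},{"linear":[1,0,0],"turn":0}]'|sed -n '2p;4p'
python3 -m handwheel '[{"linear":[1,0,0],"turn":0},{"linear":[0.5,0,0],"turn":0},{"linear":[0.5,0,0],"turn":0},{"linear":[0.5,0,0],"turn":0},{"linear":[0.5,0,0],"turn":0}]'|sed -n '2p;4p'
python3 st.py|tail -2|head -1
```

```text
ee_pos: [0.5818, 0.0458, 0.0037]
contact_force: [-9.3, 3.4, 6.1]
ee_pos: [0.5818, 0.0457, 0.0036]
contact_force: [-18.5, 7.9, 12.5]
e local TCP [-0.1245  0.0006  0.0036]
```

```bash

python3 -m handwheel '[{"linear":[-5,0,0],"turn":0},{"linear":[-15,0,0],"turn":0},{"linear":[-20,0,0],"turn":0},{"linear":[0,0,-30],"turn":0},{"linear":[0,0,-35],"turn":0}]'|sed -n '2p;4p'
python3 -m handwheel '[{"linear":[0,0,-35],"turn":0},{"linear":[0,0,-30],"turn":0},{"linear":[9,35,0],"turn":0},{"linear":[9,35,0],"turn":0},{"linear":[9,35,0],"turn":0}]'|sed -n '2p;4p'
python3 -m handwheel '[{"linear":[9,35,0],"turn":0},{"linear":[9,35,0],"turn":0},{"linear":[9,35,0],"turn":0},{"linear":[9,35,0],"turn":0},{"linear":[8,35,0],"turn":0}]'|sed -n '2p;4p'
python3 -m handwheel '[{"linear":[0,0,0],"turn":-5},{"linear":[0,0,0],"turn":-4.7},{"linear":[0,0,0],"turn":0},{"linear":[0,0,0],"turn":0},{"linear":[0,0,0],"turn":0}]'|sed -n '2p;4p'
python3 st.py
python3 - <<'E'
from rig import capture
import cv2
import numpy as np
t=capture("top")["pixels"][:,:,::-1]; cv2.imwrite("pics/raw_top1.png",t)
s=capture("side")["pixels"][:,:,::-1]; cv2.imwrite("pics/raw_side1.png",s)
A=cv2.resize(t[130:220,195:320],None,fx=3.2,fy=3.2,interpolation=3); A=cv2.convertScaleAbs(A,alpha=1.2)
o=cv2.imread("pics/raw_top0.png"); O=cv2.convertScaleAbs(cv2.resize(o[130:220,260:325],None,fx=3.2,fy=3.2,interpolation=3),alpha=1.2)
B=cv2.convertScaleAbs(cv2.resize(s[140:225,190:340],None,fx=3.3,fy=3.3,interpolation=3),alpha=1.7)
im=np.zeros((600,800,3),np.uint8); im[:288,:400]=A; im[:O.shape[0],410:410+O.shape[1]]=O; im[300:300+B.shape[0],:B.shape[1]]=B
cv2.imwrite("pics/after_push.png",im)
E
```

```text
ee_pos: [0.544, 0.0507, 0.0677]
contact_force: [1.2, 0.9, 0.4]
ee_pos: [0.56, -0.057, 0.1356]
contact_force: [0.8, -0.4, 0.2]
ee_pos: [0.5791, -0.2382, 0.1345]
contact_force: [0.9, 0.4, 0.2]
ee_pos: [0.5784, -0.2359, 0.1341]
contact_force: [0.3, -0.3, -0.1]
t 13.32 pos [ 0.5784 -0.2359  0.1341] head 1.71 F [ 0.3 -0.3 -0.1] open 0.0004
e local TCP [-0.0892 -0.2788  0.1341]
v local TCP [-0.0817  0.0002  0.1341]
```

View pics/after_push.png

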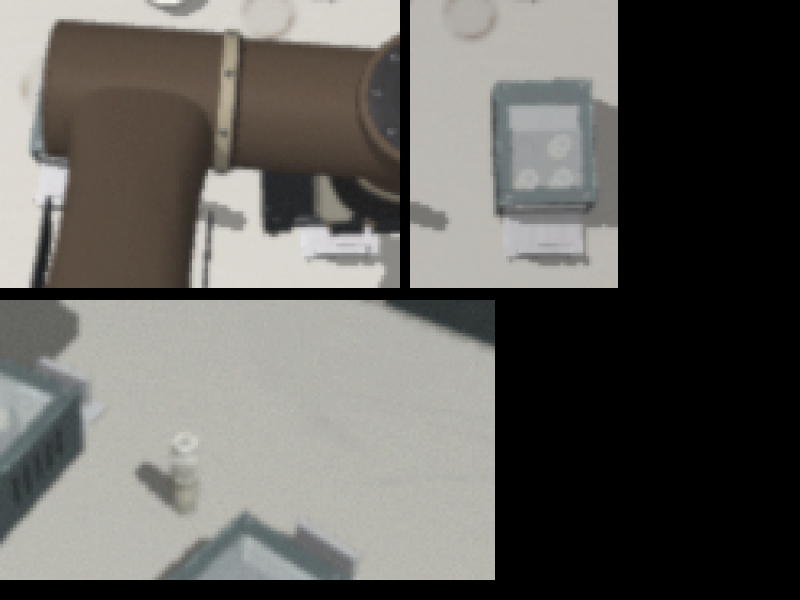

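The arm covers the empty unit in the top view. In the side view its lip (300,525)–(355,560) stands close to the box front, like the vial unit's lip. I check this against projection.

```bash
python3 - <<'E'
from geo import *
U={"e":(.705,.028,-7.9),"v":(.660,-.2335,1.8)}
for k,u in U.items():
  z=R.from_euler("z",u[2],degrees=True)
  for tr in (0,.005,.01):
    P=z.apply([[-.104-tr,-.028,.038],[-.104-tr,.028,.038]])+[u[0],u[1],0]
    print(k,tr,((proj("side",P)-[190,140])*3.3+[0,300]).round().tolist())
E
```

```text
e 0 [[290.0, 520.0], [350.0, 556.0]]
e 0.005 [[294.0, 516.0], [353.0, 553.0]]
e 0.01 [[298.0, 512.0], [357.0, 549.0]]
v 0 [[32.0, 358.0], [86.0, 381.0]]
v 0.005 [[36.0, 355.0], [89.0, 378.0]]
v 0.01 [[39.0, 352.0], [92.0, 374.0]]
```

Allowing for the known side-view bias, the empty tray reads fully in. Its stop was also felt at 18 N. Next I descend into the vial tray's pocket.

```bash

python3 -m handwheel '[{"linear":[-5,0,0],"turn":0},{"linear":[0,0,30],"turn":0},{"linear":[0,0,35],"turn":0},{"linear":[0,0,30],"turn":0},{"linear":[0,0,0],"turn":0}]'|sed -n '2p;4p'
python3 -m handwheel '[{"linear":[0,0,3],"turn":0},{"linear":[0,0,3],"turn":0},{"linear":[0,0,3],"turn":0},{"linear":[0,0,0],"turn":0},{"linear":[0,0,0],"turn":0}]'|sed -n '2p;4p'
python3 st.py
```

```text
ee_pos: [0.5683, -0.2351, 0.0331]
contact_force: [-1.8, 0.8, -0.9]
ee_pos: [0.5735, -0.2364, 0.031]
contact_force: [0.9, 0.8, -0.2]
t 14.25 pos [ 0.5735 -0.2364  0.031 ] head 1.83 F [ 0.9  0.8 -0.2] open 0.0007
e local TCP [-0.0939 -0.28    0.031 ]
v local TCP [-0.0865 -0.0002  0.031 ]
```

```bash

python3 -m handwheel '[{"linear":[0,0,3],"turn":0},{"linear":[0,0,3],"turn":0},{"linear":[0,0,3],"turn":0},{"linear":[0,0,3],"turn":0},{"linear":[0,0,0],"turn":0}]'|sed -n '2p;4p'
python3 -m handwheel '[{"linear":[0,0,3],"turn":0},{"linear":[0,0,3],"turn":0},{"linear":[0,0,3],"turn":0},{"linear":[0,0,3],"turn":0},{"linear":[0,0,0],"turn":0}]'|sed -n '2p;4p'
python3 -m handwheel '[{"linear":[-1,0,0],"turn":0},{"linear":[-1,0,0],"turn":0},{"linear":[-1,0,0],"turn":0},{"linear":[-1,0,0],"turn":0},{"linear":[-1,0,0],"turn":0}]'|sed -n '2p;4p'
python3 -m handwheel '[{"linear":[-1,0,0],"turn":0},{"linear":[-1,0,0],"turn":0},{"linear":[-1,0,0],"turn":0},{"linear":[-1,0,0],"turn":0},{"linear":[-1,0,0],"turn":0}]'|sed -n '2p;4p'
```

```text
ee_pos: [0.5722, -0.2362, 0.0169]
contact_force: [-0.4, 0.5, 0.1]
ee_pos: [0.5723, -0.2362, 0.0049]
contact_force: [0.3, -0.4, 0.0]
ee_pos: [0.5677, -0.2365, 0.0059]
contact_force: [-0.6, -0.0, 0.3]
ee_pos: [0.5633, -0.2366, 0.0059]
contact_force: [2.3, 0.2, 0.1]
```

The lip is hooked at 2.3 N near x=0.564. I draw it out gently at 24 mm/s.

```bash

python3 -m handwheel '[{"linear":[-1,0,0],"turn":0},{"linear":[-1.5,0,0],"turn":0},{"linear":[-2,0,0],"turn":0},{"linear":[-2,0,0],"turn":0},{"linear":[-2,0,0],"turn":0}]'|sed -n '2p;4p'
python3 -m handwheel '[{"linear":[-2,0,0],"turn":0},{"linear":[-2,0,0],"turn":0},{"linear":[-2,0,0],"turn":0},{"linear":[-2,0,0],"turn":0},{"linear":[-2,0,0],"turn":0}]'|sed -n '2p;4p'
python3 -m handwheel '[{"linear":[-2,0,0],"turn":0},{"linear":[-2,0,0],"turn":0},{"linear":[-2,0,0],"turn":0},{"linear":[-2,0,0],"turn":0},{"linear":[-2,0,0],"turn":0}]'|sed -n '2p;4p'
python3 -m handwheel '[{"linear":[-2,0,0],"turn":0},{"linear":[-2,0,0],"turn":0},{"linear":[-2,0,0],"turn":0},{"linear":[-2,0,0],"turn":0},{"linear":[-2,0,0],"turn":0}]'|sed -n '2p;4p'
python3 -m handwheel '[{"linear":[-2,0,0],"turn":0},{"linear":[-2,0,0],"turn":0},{"linear":[-2,0,0],"turn":0},{"linear":[-2,0,0],"turn":0},{"linear":[-2,0,0],"turn":0}]'|sed -n '2p;4p'
python3 st.py
```

```text
ee_pos: [0.5542, -0.2369, 0.0059]
contact_force: [1.7, -0.6, 1.4]
ee_pos: [0.5442, -0.2372, 0.0059]
contact_force: [3.5, 0.6, 1.1]
ee_pos: [0.5342, -0.2375, 0.0058]
contact_force: [2.4, 0.8, 1.8]
ee_pos: [0.5241, -0.2379, 0.0058]
contact_force: [2.3, -0.0, 1.1]
ee_pos: [0.5141, -0.2382, 0.0057]
contact_force: [2.7, -0.1, 1.6]
t 18.0 pos [ 0.5141 -0.2382  0.0057] head 1.83 F [ 2.7 -0.1  1.6] open 0.0003
e local TCP [-0.1525 -0.2899  0.0057]
v local TCP [-1.46e-01 -1.00e-04  5.70e-03]
```

```bash

python3 -m handwheel '[{"linear":[-2,0,0],"turn":0},{"linear":[-2,0,0],"turn":0},{"linear":[-2,0,0],"turn":0},{"linear":[-2,0,0],"turn":0},{"linear":[-2,0,0],"turn":0}]'|sed -n '2p;4p'
python3 -m handwheel '[{"linear":[-2,0,0],"turn":0},{"linear":[-2,0,0],"turn":0},{"linear":[-2,0,0],"turn":0},{"linear":[-2,0,0],"turn":0},{"linear":[-2,0,0],"turn":0}]'|sed -n '2p;4p'
python3 -m handwheel '[{"linear":[-2,0,0],"turn":0},{"linear":[-2,0,0],"turn":0},{"linear":[-2,0,0],"turn":0},{"linear":[-2,0,0],"turn":0},{"linear":[-2,0,0],"turn":0}]'|sed -n '2p;4p'
python3 -m handwheel '[{"linear":[-2,0,0],"turn":0},{"linear":[-2,0,0],"turn":0},{"linear":[-2,0,0],"turn":0},{"linear":[-2,0,0],"turn":0},{"linear":[-1,0,0],"turn":0}]'|sed -n '2p;4p'
python3 -m handwheel '[{"linear":[-1,0,0],"turn":0},{"linear":[-1,0,0],"turn":0},{"linear":[-1,0,0],"turn":0},{"linear":[-1,0,0],"turn":0},{"linear":[-1,0,0],"turn":0}]'|sed -n '2p;4p'
```

```text
ee_pos: [0.5041, -0.2385, 0.0057]
contact_force: [2.6, 0.4, 2.0]
ee_pos: [0.4941, -0.2388, 0.0058]
contact_force: [2.0, 0.1, 1.8]
ee_pos: [0.4841, -0.2391, 0.0057]
contact_force: [1.4, 0.5, 2.2]
ee_pos: [0.4749, -0.2394, 0.0057]
contact_force: [1.9, 0.7, 1.5]
ee_pos: [0.4702, -0.2396, 0.0057]
contact_force: [2.0, 0.7, 1.7]
```

```bash

python3 -m handwheel '[{"linear":[-1,0,0],"turn":0},{"linear":[-1,0,0],"turn":0},{"linear":[-1,0,0],"turn":0},{"linear":[-0.5,0,0],"turn":0},{"linear":[-0.5,0,0],"turn":0}]'|sed -n '2p;4p'
python3 -m handwheel '[{"linear":[-0.5,0,0],"turn":0},{"linear":[-0.5,0,0],"turn":0},{"linear":[-0.5,0,0],"turn":0},{"linear":[-0.5,0,0],"turn":0},{"linear":[0,0,0],"turn":0}]'|sed -n '2p;4p'
python3 -m handwheel '[{"linear":[-0.5,0,0],"turn":0},{"linear":[-0.5,0,0],"turn":0},{"linear":[0,0,0],"turn":0},{"linear":[0,0,0],"turn":0},{"linear":[0,0,0],"turn":0}]'|sed -n '2p;4p'
```

```text
ee_pos: [0.4662, -0.2397, 0.0057]
contact_force: [2.3, 1.0, -0.6]
ee_pos: [0.466, -0.2397, 0.0059]
contact_force: [6.4, 0.8, -4.0]
ee_pos: [0.466, -0.2397, 0.006]
contact_force: [9.1, 1.0, -6.8]
```

The stop is reached: 9 N and no motion after about 99 mm. I centre the finger in the pocket, rise and go clear.

```bash

python3 -m handwheel '[{"linear":[3,0,0],"turn":0},{"linear":[4,0,0],"turn":0},{"linear":[4,0,0],"turn":0},{"linear":[0,0,0],"turn":0},{"linear":[0,0,0],"turn":0}]'|sed -n '2p;4p'
python3 -m handwheel '[{"linear":[0,0,-10],"turn":0},{"linear":[0,0,-15],"turn":0},{"linear":[0,0,-20],"turn":0},{"linear":[0,0,-35],"turn":0},{"linear":[0,0,-35],"turn":0}]'|sed -n '2p;4p'
python3 -m handwheel '[{"linear":[0,0,-35],"turn":0},{"linear":[0,-35,0],"turn":0},{"linear":[0,-35,0],"turn":0},{"linear":[0,-35,0],"turn":0},{"linear":[0,-35,0],"turn":0}]'|sed -n '2p;4p'
python3 -m handwheel '[{"linear":[0,-35,0],"turn":0},{"linear":[0,-35,0],"turn":0},{"linear":[0,-35,0],"turn":0},{"linear":[0,-35,0],"turn":0},{"linear":[0,-35,0],"turn":0}]'|sed -n '2p;4p'
python3 -m handwheel '[{"linear":[0,-35,0],"turn":0},{"linear":[0,-35,0],"turn":0},{"linear":[0,-35,0],"turn":0},{"linear":[0,0,0],"turn":0},{"linear":[0,0,0],"turn":0}]'|sed -n '1p;2p;4p'
python3 - <<'E'
from rig import capture
import cv2
from geo import *
u=(.660,-.2335,1.8); z=R.from_euler("z",u[2],degrees=True)
im={}
for n in("top","side"):
  a=capture(n)["pixels"][:,:,::-1]; cv2.imwrite(f"pics/raw_{n}2.png",a); im[n]=a.mean(2)
  o=cv2.imread(f"pics/raw_{n}0.png").mean(2)
  d=(cv2.GaussianBlur(abs(a.mean(2)-o),(3,3),0)>14).astype(np.uint8)
  k,_,st,c=cv2.connectedComponentsWithStats(d); print(n,[(s[:5].tolist()) for s in st[1:] if s[4]>8])
# vial column profile: rows along the tray axis (local x) in top view
for ly in (-.0,.012,-.012):
  P=z.apply([[x,ly,.038] for x in np.arange(-.225,-.05,.004)])+[u[0],u[1],0]
  q=proj("top",P); print(ly,[int(v) for v in cv2.remap(im["top"].astype(np.float32),q[:,:1].astype(np.float32),q[:,1:].astype(np.float32),1).ravel()])
E
```

```text
ee_pos: [0.4739, -0.2395, 0.0055]
contact_force: [-0.5, 0.2, 1.3]
ee_pos: [0.4729, -0.2394, 0.122]
contact_force: [1.2, 0.3, 0.6]
ee_pos: [0.4691, -0.0985, 0.1568]
contact_force: [2.3, -0.3, -0.1]
ee_pos: [0.4636, 0.0768, 0.1567]
contact_force: [0.2, -0.4, -0.1]
time_s: 23.42
ee_pos: [0.4605, 0.1817, 0.1563]
contact_force: [-0.2, -0.0, 0.0]
top [[211, 147, 24, 18, 325], [0, 162, 38, 70, 1395], [0, 164, 9, 32, 185], [293, 166, 8, 3, 19], [24, 169, 280, 161, 15818], [202, 178, 35, 40, 871], [288, 193, 26, 5, 90], [289, 199, 32, 44, 895], [0, 277, 74, 107, 2747], [29, 292, 8, 8, 35], [64, 303, 95, 81, 3203], [45, 313, 8, 6, 23], [193, 330, 75, 50, 1442], [259, 331, 20, 14, 169], [209, 379, 27, 5, 103]]
side [[453, 0, 59, 17, 817], [384, 9, 67, 50, 982], [341, 31, 8, 4, 23], [387, 35, 7, 9, 45], [356, 40, 9, 25, 132], [315, 42, 119, 122, 5181], [329, 51, 3, 8, 20], [337, 73, 8, 5, 24], [355, 82, 8, 4, 21], [324, 101, 6, 7, 29], [296, 105, 16, 13, 102], [352, 107, 4, 8, 14], [333, 109, 6, 4, 16], [243, 128, 78, 60, 2122], [470, 129, 42, 60, 879], [337, 131, 4, 5, 12], [492, 130, 20, 39, 5
[... 158 characters left out ...]
40, 40, 655], [507, 219, 5, 10, 34], [274, 222, 8, 6, 23]]
-0.0 [155, 124, 105, 110, 155, 169, 166, 166, 166, 166, 165, 166, 160, 125, 103, 118, 125, 90, 75, 69, 69, 71, 79, 89, 105, 98, 98, 98, 98, 97, 96, 96, 96, 97, 98, 98, 104, 111, 111, 112, 111, 106, 101, 101]
0.012 [162, 153, 118, 111, 147, 163, 162, 163, 163, 162, 163, 163, 159, 128, 105, 122, 135, 100, 94, 85, 127, 166, 157, 150, 170, 154, 107, 97, 96, 97, 98, 97, 93, 77, 87, 98, 104, 111, 112, 112, 112, 109, 103, 101]
-0.012 [162, 143, 106, 109, 154, 161, 165, 165, 165, 164, 164, 164, 158, 122, 107, 117, 118, 96, 95, 86, 105, 126, 141, 141, 121, 95, 97, 98, 96, 113, 128, 134, 129, 106, 94, 98, 103, 108, 110, 109, 109, 100, 97, 101]
```

```bash
python3 - <<'E'
from geo import *
import cv2
u=(.660,-.2335,1.8); z=R.from_euler("z",u[2],degrees=True)
loc=z.inv().apply(ray("top",px("top",[(617,357),(688,355),(683,293)]),.059)-[u[0],u[1],0]); print("start",loc.round(4))
im=cv2.imread("pics/raw_top2.png").mean(2).astype(np.float32)
xs=np.arange(-.20,-.07,.004); ys=np.arange(.034,-.035,-.004)
G=np.array([[x,y,.059] for x in xs[::-1] for y in ys]); q=proj("top",z.apply(G)+[u[0],u[1],0]).astype(np.float32)
g=cv2.remap(im,q[:,:1],q[:,1:],1).reshape(len(xs),len(ys)).astype(int)
for x,r in zip(xs[::-1],g): print("%.3f"%x,r)
# side: project expected tops / bases after +100 mm
P=z.apply(loc-[.1,0,0])+[u[0],u[1],0]; print("side top",proj("side",P).round(),"mid",proj("side",P-[0,0,.03]).round())
s=cv2.imread("pics/raw_side2.png").mean(2).astype(int); a=proj("side",P).round().astype(int); r0,c0=a[:,1].min()-8,a[:,0].min()-10
print(r0,c0); print(s[r0:r0+36,c0:c0+42])
E
```

```text
start [[-0.0363  0.0174  0.059 ]
 [-0.0361 -0.0193  0.059 ]
 [-0.0034 -0.0181  0.059 ]]
-0.072 [112 112 113 112 112 112 112 113 111 109 110 109 111 111 111 111 111 109]
-0.076 [118 115 114 113 112 112 112 113 111 109 110 110 112 111 111 112 110 108]
-0.080 [141 135 121 112 112 111 111 112 110 108 108 108 110 109 110 111 111 107]
-0.084 [126 125 113 105 104 105 105 106 104 104 104 103 105 105 105 106 105 104]
-0.088 [100 100  99  97  97  98  98  99  98  98  98  98 103 110 111 106 100  99]
-0.092 [ 97  96  87  80  79  87  95  98  98  98  97  94 133 151 152 143 113  99]
-0.096 [ 97  87  72  72  77  77  85  95  98  97  93 111 160 156 150 165 135 103]
-0.100 [ 94  79  71  84  92  93  89  91  96  95 107 134 164 148 145 173 142  98]
-0.104 [ 91  75  76  92  97  97  96  92  96  94 113 138 161 151 156 165 123  90]
-0.108 [ 94  80  87  96  97  98  97  94  96  93 109 129 143 149 154 131  90  78]
-0.112 [ 97  87  84  95  97  97  95  96  97  95 100 113 123 123 116  88  71  75]
-0.116 [98 95 92 95 96 96 96 98 98 98 96 97 99 94 81 74 70 71]
-0.120 [98 98 97 97 96 98 98 98 98 98 98 98 97 97 95 93 87
[... 1181 characters left out ...]
1]
-0.184 [166 164 165 166 165 163 165 166 166 163 165 164 164 162 164 164 165 165]
-0.188 [166 165 165 165 165 163 164 166 165 163 164 164 163 162 164 165 165 162]
-0.192 [166 165 166 166 165 162 165 166 166 163 164 165 164 162 165 165 165 161]
-0.196 [166 165 164 166 165 163 164 166 166 163 164 165 163 162 164 165 165 160]
-0.200 [166 165 165 165 165 163 164 166 165 164 165 165 164 162 162 163 164 160]
side top [[219. 151.]
 [208. 147.]
 [202. 153.]] mid [[219. 159.]
 [209. 155.]
 [203. 161.]]
139 192
[[105 106 107 ... 105 106 104]
 [105 106 105 ... 105 105 106]
 [106 105 104 ... 107 107 105]
 ...
 [103 102 103 ... 105 106 107]
 [103 103 104 ... 106 107 108]
 [102 104 103 ... 106 106 107]]
```

All three vial tops are round and exactly 100 mm out from where they began. The hand is clear, so I hand in.

```bash
python3 -c "
from rig import env
print(env.hand_in())"
```

```text
the job is handed in; nothing more can be done
None
```

I pushed the empty tray home to its stop and drew the loaded tray out about 100 mm to its outer stop, with the three vials still standing and the hand clear; it is handed in at about 23.5 s, and no verdict came back.

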